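# Clamp the brake disc on its bench mount

### The arm

A 6-joint arm with a two-finger parallel gripper is mounted at the origin on the work surface. World frame = base frame: x ahead of the robot, y to its left, z up, the work surface at z = 0. Lengths are in m, angles in rad, forces in N, time in s.
With the tool pointing down it reaches from about 0.35 to 0.975 m from the base axis. Payload 4.9 kg.
Tool frame: the origin (TCP) lies midway between the tips of the shut fingers; the grasp point (between the pads) lies ctrl.tcp_to_grasp behind it (ctrl.tcp_to_grasp is the distance from the TCP to the grasp point, in m); z points along the fingers, y is the direction in which the jaws open and shut (so a half turn about z gives the same grasp; the last joint's range is limited). The gripper opens to 85 mm and grips with 20 to 120 N. Pads are 22 mm wide; open, the fingers measure 114 mm over their backs; the gripper's body (76 mm by 85 mm) begins 54 mm behind the grasp point. The pads swing forward as they close: fully open they stand 13 mm farther back than shut.
Start: joints at [1.212, 0.053, 1.613, -0, 1.476, -0.119], TCP at [0.148, 0.607, 0.231] pointing down, gripper open.
Joint ranges: [-3.01, 3.01], [-1.01, 2.22], [0.06, 2.58], [-1.02, 4.17], [0.09, 2.62], [-3.14, 3.14]. Speed limits (rad/s): [2.57, 2.57, 3.14, 3.14, 3.14, 3.14].

### API

Orientations are given as a rotation vector (axis times angle).
In Python, from station import ctrl, get_image, calibration, finish_job, models gives the robot as it stands.
- The arm moves only by the shell command python3 -m creep 'ROWS' [FORCE]. ROWS is JSON, a list of rows, each a list of 7 numbers: the opening, from 0 (shut) to 1 (fully open), then the shift along the tool's x, y, z in m, then the turn, a rotation vector about the tool's x, y, z in degrees. A call has 1 to 20 rows; each row shifts and turns the commanded pose from where the row before left it, along the tool's axes as they then stand; what a row does not reach is not made up. A row lasts 1/10 s, in which the tool goes at most 50 mm and 8.59 degrees, less where a joint would pass 70% of its speed; a pose out of reach is approached as far as the arm can. A call with a gripper value outside its range is refused whole. The fingers move at their own pace and stop on an object; FORCE is the grip in N (left out, the last holds). Time passes only in rows, so rows that do not move let the fingers close. It gives the time, the measured TCP pose, the force and the opening at its end, in the units of the state.
- ctrl.get_obs(): the state, without advancing time (a new reading comes with each control period).
- get_image(name): name is "scene" or "side" or "wrist"; returns the picture (420x560x3 uint8, red, green, blue); there is no depth.
- calibration(name): a dict with "mtx" (3x3 intrinsics, pixels), "k1" (the pictures are not rectified: a ray, as slopes to the right and down, at radius r is drawn at 1 + k1 r^2 times it, then the intrinsics apply), "R" (3x3) and "t" (3): a world point X has camera coordinates R X + t. Camera axes: x right, y down, z forward; pixel columns grow to the right and rows downward; lengths in m; the calibration is good to about 2 mm. A picture is of the moment at which its call begins: read the wrist's pose just before it. calibration takes no time and is no camera call; for the wrist camera it gives the pose at the moment of the call.
- finish_job(): hands the job in, once; it reports no verdict.
Trained networks look in the newest picture that a camera, given by its name, has taken for a name from the list of things; names that differ only in an ending like _2 or _b are one class to them, and where a whole thing is asked for, a point or a joint stands for the part that bears it (a point fixed in the world has none). Each returns a list of dicts, best first, with "conf" (0 to 1); they miss things now and then, are a little off and sometimes report something else, mostly with a low value. They report only what shows in the picture. A call takes as long as a camera call. They do not tell look-alikes from the thing itself.
- models.search_frame(camera, name): "extent" ([left, top, right, bottom] in pixels, round what is visible of it).
The state is a dict: "t": time; "q": joint angles; "dq": joint speeds; "effort": joint torques, N m; "tool_pos": TCP position; "tool_rot": TCP orientation; "contact_force": force on the tool from outside, world axes, zero at the start; "wrist_torque": the same for the moment, N m; "opening": finger opening in m.
Only numpy, scipy, OpenCV 4.12 (cv2) and the standard library are available. Lean on these libraries where they do the work, as an engineer would, in place of code of your own. Each camera call takes 0.05 s, during which the arm holds its last target. There are 200 camera calls.

### The job

Two bench mounts each have a red lever bolt that is still loose. On the mount that carries the flat steel brake disc, screw the bolt in clockwise by its standing lever until it is snug, and only then fold that lever fully down flat to lock it. Leave the lever bolt of the yellow pulley's mount as it is.

Things in the scene. Friction and masses are not known exactly. Their poses are not given: they have to be found in the camera images.
- disc_mount: Fixed bench mount with the brake disc; origin on the bench under the bolt's vertical axis. Green plate 150 x 150 mm, 12 mm thick; flat steel disc 180 mm across with small dark holes, top face 44 mm above the bench; darker raised middle 92 mm across, top at 58 mm; on it the bolt's round head, 44 mm across, top at 64 mm, with two steel cheeks for the lever up to 80 mm.
- disc_bolt (a joint): Turn of the lever bolt in the middle of the brake-disc mount, rad, about its vertical axis. Grows as the bolt is screwed in (clockwise seen from above) to a hard stop at 1.6, which is snug; starts between 0.3 and 0.9. Even friction of about 0.12 N m, no spring back; its height does not change. The lever turns with it; once snug, it folds away from the robot, give or take 30 degrees.
- disc_lever (a joint): Fold of that bolt's lever, rad: 0 upright, growing to a hard stop at 1.52, lying closed; starts between 0 and 0.12. Friction about 0.06 N m: it stays where left. A flat red bar 12 mm thick, 24 mm wide, reaching 75 mm beyond its level hinge pin, which crosses the bolt's axis 75 mm above the bench. It folds away from its broad face with the black strip (push on that face).
- disc_grip (a point): Point on the middle line of that red lever, 55 mm from its hinge pin and 20 mm short of its free end; moves with the lever. Axes: z along the lever from pin to free end; x across the 12 mm thickness, pointing to the side towards which the lever folds; y along the hinge pin, across the 24 mm width.
- pulley_corner (a point): Corner of the free end of the other red lever, which is to be left alone: 75 mm from its hinge pin, 12 mm to one side of its middle line. It stands on an identical mount and loose lever bolt carrying a yellow V-belt pulley 114 mm across, 23 mm thick, top 58 mm above the bench.
Things that resemble listed ones, but are neither listed nor needed, are in the scene too. Leave any blue or orange look-alike of the disc_mount alone.

How it is judged:
On the way, in this order (a step that is already met when the one before it is completed fails the run):
1. the brake disc's bolt is screwed in to snug (within 0.18 rad of its stop) while its lever still stands (folded less than 0.6 rad) (value of joint disc_bolt above 1.42 rad and value of joint disc_lever below 0.6 rad), for 0.2 s.
2. its lever is folded down (at least 1.3 of 1.52 rad) with the bolt still snug (value of joint disc_bolt above 1.42 rad and value of joint disc_lever above 1.3 rad), for 0.2 s.
At the end, for the whole second after the job is handed in: The brake disc's bolt is within 0.18 rad of its snug stop, its lever is folded down to at least 1.3 rad (of 1.52), and the corner of the pulley's lever is within 6 mm of where it began (all of step 2 and distance of pulley_corner from where it was at the start of the episode below 0.006 m); the robot touches nothing.
It fails at once if the pulley's lever or bolt is disturbed (the corner of its lever moves more than 6 mm) (distance of pulley_corner from where it was at the start of the episode above 0.006 m).
It also fails if it takes over 50 s, if anything falls off the work surface, if the arm or the gripper's body presses on something with over 40 N, if the wrist force passes 120 N, or if a joint passes its speed limit or range.

## Working session

There is one attempt and no reset: what is moved stays moved. The work goes in short steps, Python scripts to look and compute and a shell command to move; the robot and the scene stay as the last step left them, time stands still between calls to the robot, and variables do not carry over. Pictures are saved under pics/ and viewed, about 8 in all and at most 12, crops included, and the job is handed in when it is done.

```bash
mkdir -p pics; ls
cat > h.py <<'E'
import numpy as np, cv2
from station import ctrl,get_image,calibration,models
from scipy.spatial.transform import Rotation as Ro
def snap(n,f=None):
    im=get_image(n)
    if f: cv2.imwrite('pics/'+f,im[:,:,::-1])
    return im
def proj(c,X):
    X=np.atleast_2d(X)@np.array(c['R']).T+np.array(c['t']); s=X[:,:2]/X[:,2:]
    s=s*(1+c['k1']*(s**2).sum(1,keepdims=True)); m=np.array(c['mtx'])
    return s@m[:2,:2].T+m[:2,2]
def ray(c,px):
    m=np.array(c['mtx']); d=(np.array(px,float)-m[:2,2])/[m[0,0],m[1,1]]; s=d.copy()
    for _ in range(20): s=d/(1+c['k1']*(s@s))
    R=np.array(c['R']); o=-R.T@np.array(c['t']); return o,R.T@np.append(s,1)
def atz(c,px,z):
    o,d=ray(c,px); return o+d*(z-o[2])/d[2]
E
python3 - <<'E'
from h import *
a=snap('scene');b=snap('side')
cv2.imwrite('pics/a.png',a[:,:,::-1]);cv2.imwrite('pics/b.png',b[:,:,::-1])
for n in('scene','side'):
    snap(n)
    c=calibration(n)
    for k in('disc_mount','disc_lever'):
        for r in models.search_frame(n,k):
            e=r['extent'];print(n,k,np.round(e),round(r['conf'],2),np.round(atz(c,[(e[0]+e[2])/2,(e[1]+e[3])/2],.05),3))
o=ctrl.get_obs();print(o['tool_pos'],o['tool_rot'],o['opening'],ctrl.tcp_to_grasp,o['t'])
E
```

```text
pics
scene disc_mount [264. 229. 332. 293.] 0.87 [0.516 0.244 0.05 ]
scene disc_mount [264. 158. 322. 215.] 0.81 [0.256 0.242 0.05 ]
scene disc_mount [122. 182. 193. 241.] 0.77 [ 0.336 -0.167  0.05 ]
scene disc_mount [391. 182. 459. 239.] 0.76 [0.361 0.633 0.05 ]
scene disc_mount [179. 222. 246. 288.] 0.56 [0.49  0.005 0.05 ]
scene disc_lever [146. 182. 158. 201.] 0.58 [ 0.26  -0.194  0.05 ]
scene disc_lever [430. 183. 441. 201.] 0.55 [0.293 0.68  0.05 ]
scene disc_lever [198. 228. 213. 249.] 0.44 [ 0.434 -0.017  0.05 ]
side disc_mount [253. 307. 328. 375.] 0.95 [ 0.305 -0.198  0.05 ]
side disc_mount [217. 131. 267. 175.] 0.95 [0.337 0.648 0.05 ]
side disc_mount [287. 185. 344. 240.] 0.82 [0.502 0.236 0.05 ]
side disc_mount [202. 197. 264. 251.] 0.64 [0.24  0.247 0.05 ]
side disc_mount [302. 243. 364. 306.] 0.63 [ 0.469 -0.026  0.05 ]
side disc_lever [228. 201. 236. 222.] 0.77 [0.245 0.31  0.05 ]
side disc_lever [281. 309. 296. 333.] 0.72 [ 0.315 -0.143  0.05 ]
side disc_lever [312. 182. 316. 210.] 0.67 [0.524 0.32  0.05 ]
side disc_lever [328. 240. 340. 269.] 0.59 [0.496 0.046 0.05 ]
side disc_lever [235. 127. 243. 148.] 0.57 [0.344 0.767 0.05 ]
[0.14840389 0.60700944 0.23110042] [-3.75836497e-01 -3.11892487e+00  5.40447183e-04] 0.0854445744113446 0.0187 0.4
```

Run:
```python
import cv2
a=cv2.imread('pics/a.png');b=cv2.imread('pics/b.png')
cv2.imwrite('pics/ac.png',cv2.resize(a[140:310,100:480],(800,358),interpolation=3))
cv2.imwrite('pics/bc.png',cv2.resize(b[120:390,180:380],(444,600),interpolation=3))
```

```text
(no output)
```

View pics/ac.png

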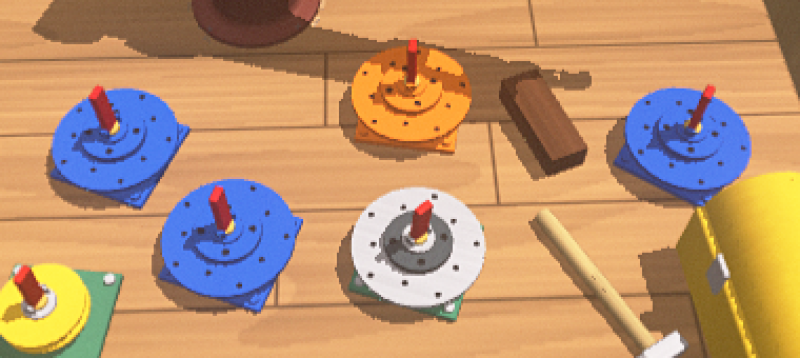

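View pics/bc.png

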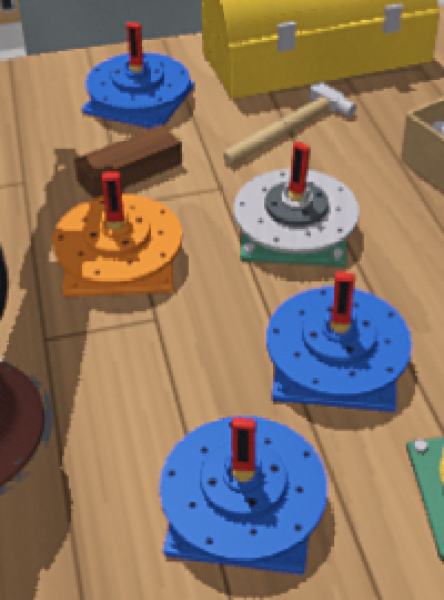

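Candidates (scene px): grey steel disc on a green plate (298,260), orange (293,186), blue (157,212), (212,255) and (425,210), yellow pulley (120,290, to be left alone). I choose the grey one at about (0.51, 0.24). Its black strip faces -y, so it folds about +y now and +x once snug, which fits the description. Next I work out the approach.

Run:
```python
from h import *
o=ctrl.get_obs();R=Ro.from_rotvec(o['tool_rot']).as_matrix();c=calibration('wrist')
cp=-np.array(c['R']).T@c['t'];print('cam in tool',R.T@(cp-o['tool_pos']),'axis in tool',R.T@np.array(c['R'])[2])
print('R',R.round(3)); print(c['mtx'])
T=np.array([.44,.25,.29]);print('delta tool',R.T@(T-o['tool_pos']))
```

```text
cam in tool [ 0.07187536  0.00020091 -0.14235374] axis in tool [-2.84460976e-01 -7.66626457e-04  9.58687314e-01]
R [[-0.971  0.238 -0.   ]
 [ 0.238  0.971 -0.   ]
 [ 0.    -0.    -1.   ]]
[[330.6208701    0.         281.80387674]
 [  0.         330.6208701  211.59671294]
 [  0.           0.           1.        ]]
delta tool [-0.36805441 -0.27754067 -0.05882445]
```

```bash
python3 -m creep '[[1,0,0,-0.03,0,0,0],[1,0,0,-0.03,0,0,0],[1,-0.037,-0.028,0,0,0,0],[1,-0.037,-0.028,0,0,0,0],[1,-0.037,-0.028,0,0,0,0],[1,-0.037,-0.028,0,0,0,0],[1,-0.037,-0.028,0,0,0,0],[1,-0.037,-0.028,0,0,0,0],[1,-0.037,-0.028,0,0,0,0],[1,-0.037,-0.028,0,0,0,0],[1,-0.037,-0.028,0,0,0,0],[1,-0.037,-0.028,0,0,0,0],[1,0,0,0,0,0,0],[1,0,0,0,0,0,0]]'
python3 - <<'E'
from h import *
o=ctrl.get_obs();c=calibration('wrist');im=snap('wrist','w1.png')
print(o['tool_pos'],o['q'].round(3) if hasattr(o['q'],'round') else o['q'])
for k in('disc_mount','disc_lever'):
    for r in models.search_frame('wrist',k): print(k,np.round(r['extent']),round(r['conf'],2))
print(proj(c,[[.51,.24,.044],[.51,.24,.15]]))
E
```

```text
t: 1.8
tool_pos: [0.4417, 0.2465, 0.2913]
tool_rot: [-0.38, -3.118, -0.001]
contact_force: [0.4, 0.5, -0.4]
opening: 0.0854
[0.4417426  0.24652197 0.29127159] [ 0.362 -0.265  1.808  0.     1.599 -0.967]
disc_mount [ 23. 180. 164. 309.] 0.92
disc_mount [151.   2. 319.  84.] 0.78
disc_mount [217. 147. 362. 283.] 0.75
disc_mount [500.   0. 558.  77.] 0.75
disc_mount [  1. 161.   7. 213.] 0.59
disc_lever [ 31. 251.  86. 299.] 0.9
disc_lever [284. 218. 310. 267.] 0.59
disc_lever [218. 144. 364. 285.] 0.41
[[289.89925712 230.17843786]
 [292.47567834 268.11783246]]
```

View pics/w1.png

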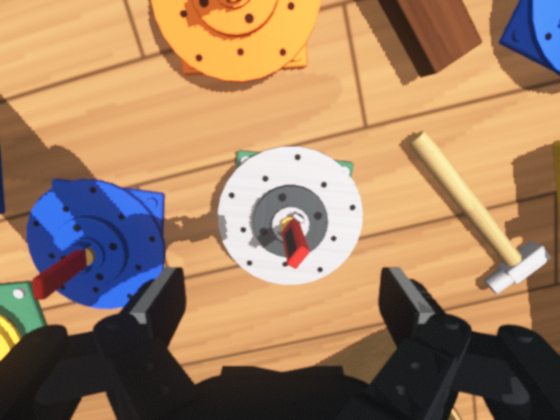

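The wrist view shows the grey disc centred near (290,216), with its lever from (292,222) to the tip at about (297,258). I'll measure its centre and zoom in on the lever to get its facing.

Run:
```python
from h import *
im=cv2.imread('pics/w1.png');c=calibration('wrist')
cr=im[185:285,240:340];cv2.imwrite('pics/w1c.png',cv2.resize(cr,(600,600),interpolation=3))
h=cv2.cvtColor(im,cv2.COLOR_BGR2HSV)
m=((h[...,1]<40)&(h[...,2]>170)).astype('u1');m[:130]=0;m[300:]=0;m[:,:200]=0;m[:,380:]=0
cs,_=cv2.findContours(m,0,1);k=cv2.convexHull(max(cs,key=cv2.contourArea))[:,0]
P=np.array([atz(c,p,.044)[:2] for p in k])
A=np.c_[2*P,np.ones(len(P))];s=np.linalg.lstsq(A,(P**2).sum(1),rcond=None)[0]
print('centre',s[:2],'R',np.sqrt(s[2]+s[:2]@s[:2]))
print(proj(c,[[*s[:2],.075],[*s[:2],.15]]))
```

```text
centre [0.49422662 0.24491311] R 0.09003417070910154
[[290.1286871  226.85649582]
 [292.03187428 253.33312738]]
```

View pics/w1c.png

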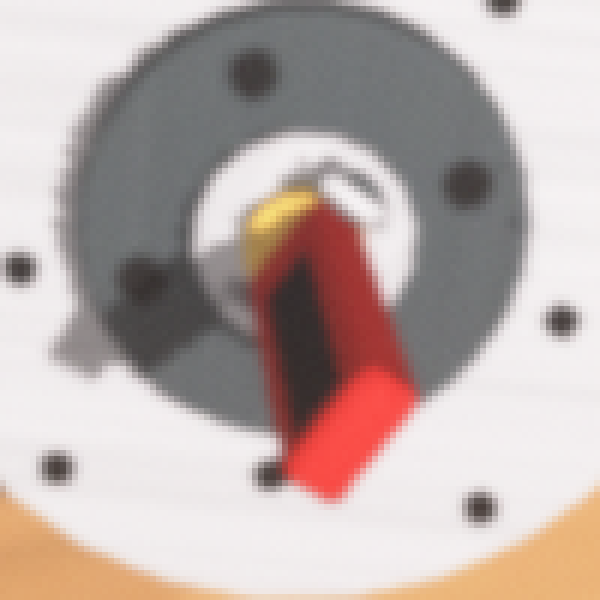

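Run:
```python
from h import *
c=calibration('wrist');C=np.array([.4942,.2449])
K=np.array([[285,475],[335,502],[418,398],[365,365]])/6+[240,185]
P=np.array([atz(c,p-.5,.15)[:2] for p in K]);print(P.round(4))
print('edges',[np.linalg.norm(P[i]-P[(i+1)%4]).round(4) for i in range(4)])
t=P.mean(0);print('tip-centre',t-C)
w=P[3]-P[0]+P[2]-P[1];th=P[1]-P[0]+P[2]-P[3]
n=np.array([-w[1],w[0]]);n*=np.sign(n@th)
phi=np.arctan2(n[1],n[0]);print('fold dir deg',np.degrees(phi), 'lean', (t-C)@n/np.linalg.norm(n))
o=ctrl.get_obs();R=Ro.from_rotvec(o['tool_rot']).as_matrix();print('tool y deg',np.degrees(np.arctan2(R[1,1],R[0,1])))
```

```text
[[0.5034 0.2379]
 [0.5098 0.2445]
 [0.4955 0.2609]
 [0.4882 0.2542]]
edges [np.float64(0.0092), np.float64(0.0217), np.float64(0.01), np.float64(0.0222)]
tip-centre [0.00502706 0.00448318]
fold dir deg 41.89137182800997 lean 0.006735714116614196
tool y deg 76.35477253618356
```

```bash
python3 -m creep '[[1,-0.026,0.0055,0,0,0,0],[1,-0.0255,0.0055,0,0,0,0],[1,0,0,0.018,0,0,6.9],[1,0,0,0.018,0,0,6.9],[1,0,0,0.018,0,0,6.9],[1,0,0,0.018,0,0,6.9],[1,0,0,0.018,0,0,6.9],[1,0,0,0,0,0,0]]'
python3 - <<'E'
from h import *
o=ctrl.get_obs();R=Ro.from_rotvec(o['tool_rot']).as_matrix()
print(o['q'],np.degrees(np.arctan2(R[1,1],R[0,1])),'err tool',R.T@(np.array([.4942,.2449,.111])-o['tool_pos']),R[:,2])
snap('wrist','w2.png')
E
```

```text
t: 2.75
tool_pos: [0.4915, 0.2465, 0.1981]
tool_rot: [-1.278, -2.865, 0.006]
contact_force: [0.4, -1.1, 0.5]
opening: 0.0856
[ 3.29408058e-01 -1.00353566e-01  1.81926886e+00  1.19231317e-04
  1.42846660e+00 -4.02236950e-01] 41.91954175770958 err tool [-0.00320108  0.00145549  0.08708563] [-0.00551612 -0.00176103 -0.99998324]
```

View pics/w2.png

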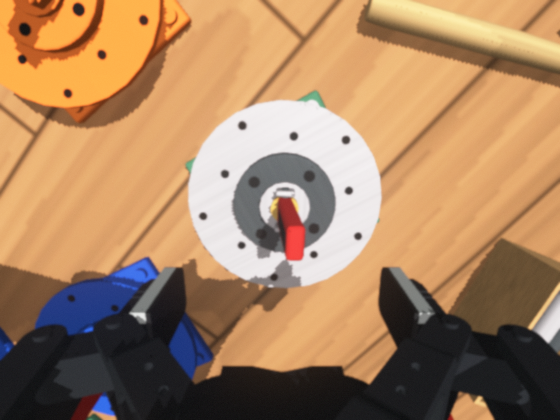

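The lever is square to the jaws, with its tip at (295,245). I'll descend and grip.

```bash
python3 -m creep '[[1,-0.003,0.0015,0.03,0,0,0],[1,0,0,0.03,0,0,0],[1,0,0,0.027,0,0,0],[1,0,0,0,0,0,0],[0.1,0,0,0,0,0,0],[0,0,0,0,0,0,0],[0,0,0,0,0,0,0],[0,0,0,0,0,0,0],[0,0,0,0,0,0,0],[0,0,0,0,0,0,0]]' 30
python3 - <<'E'
from h import *
o=ctrl.get_obs();R=Ro.from_rotvec(o['tool_rot']).as_matrix()
print(np.degrees(np.arctan2(R[1,1],R[0,1])),'err tool',R.T@(np.array([.4942,.2449,.111])-o['tool_pos']),o['wrist_torque'],o['contact_force'])
E
```

```text
t: 3.8
tool_pos: [0.4968, 0.2438, 0.1154]
tool_rot: [-1.284, -2.867, 0.004]
contact_force: [-3.5, -3.4, 6.1]
opening: 0.0118
41.76039670099677 err tool [ 0.00261028 -0.00120188  0.00436504] [-0.77076975  0.79580787 -0.14584412] [-3.49278958 -3.41021497  6.0694701 ]
```

```bash
python3 -m creep '[[0,0,0,0,0,0,6],[0,0,0,0,0,0,6],[0,0,0,0,0,0,6],[0,0,0,0,0,0,6],[0,0,0,0,0,0,6],[0,0,0,0,0,0,6],[0,0,0,0,0,0,0]]' 40
cat > st.py <<'E'
from h import *
o=ctrl.get_obs();R=Ro.from_rotvec(o['tool_rot']).as_matrix()
print('yaw',np.degrees(np.arctan2(R[1,1],R[0,1])),'tau',np.round(o['wrist_torque'],2),'F',np.round(o['contact_force'],1),'q6',o['q'][5],'err',R.T@(np.array([.4942,.2449,.111])-o['tool_pos']),o['effort'])
E
python3 st.py
```

```text
t: 4.5
tool_pos: [0.4968, 0.2434, 0.1154]
tool_rot: [2.109, 2.328, -0.005]
contact_force: [-2.9, -4.6, 6.7]
opening: 0.0113
yaw 5.662937154374529 tau [-0.86  0.83 -0.17] F [-2.9 -4.6  6.7] q6 0.22386669324010494 err [ 0.00172312 -0.00244555  0.00436338] [  1.40276212 -31.01433635 -33.61117959   0.77288982  -1.52097121
   0.23694679]
```

```bash
python3 -m creep '[[0,0,0,0,0,0,4],[0,0,0,0,0,0,4],[0,0,0,0,0,0,4],[0,0,0,0,0,0,0]]'; python3 st.py; python3 -m creep '[[0,0,0,0,0,0,4],[0,0,0,0,0,0,4],[0,0,0,0,0,0,0]]';python3 st.py
```

```text
t: 4.9
tool_pos: [0.4968, 0.2434, 0.1154]
tool_rot: [2.339, 2.095, -0.005]
contact_force: [-3.9, -4.7, 6.4]
opening: 0.0118
yaw -6.302732013541347 tau [-0.86  0.88 -0.12] F [-3.9 -4.7  6.4] q6 0.43269546889555044 err [ 0.00126905 -0.00271433  0.00435992] [  1.49755307 -30.92363834 -33.66477728   0.81193836  -1.59798548
   0.11165006]
t: 5.2
tool_pos: [0.4967, 0.2433, 0.1154]
tool_rot: [2.48, 1.927, -0.005]
contact_force: [-5.2, -4.2, 6.6]
opening: 0.0113
yaw -14.302583584020345 tau [-0.93  0.89 -0.11] F [-5.2 -4.2  6.6] q6 0.5723166980490686 err [ 0.00092618 -0.00283999  0.00438408] [  1.53918061 -30.85042477 -33.702811     0.8327717   -1.65422145
   0.11142659]
```

```bash
for i in 1; do python3 -m creep '[[0,0,0,0,0,0,3],[0,0,0,0,0,0,3],[0,0,0,0,0,0,0]]'; python3 st.py; python3 -m creep '[[0,0,0,0,0,0,3],[0,0,0,0,0,0,3],[0,0,0,0,0,0,0]]';python3 st.py; done
```

```text
t: 5.5
tool_pos: [0.4967, 0.2433, 0.1154]
tool_rot: [2.576, 1.796, -0.005]
contact_force: [-4.2, -4.8, 7.5]
opening: 0.0115
yaw -20.22314318155981 tau [-0.95  0.9   0.2 ] F [-4.2 -4.8  7.5] q6 0.6758297628478348 err [ 0.0006938  -0.0028931   0.00436243] [  1.17631763 -30.78336239 -33.7360239    0.96630793  -1.71934258
   0.4243234 ]
t: 5.8
tool_pos: [0.4965, 0.2432, 0.1154]
tool_rot: [2.661, 1.665, -0.006]
contact_force: [-4.3, -4.8, 6.7]
opening: 0.0115
yaw -25.91911139630965 tau [-0.86  0.98  1.91] F [-4.3 -4.8  6.7] q6 0.776198710309083 err [ 0.00050424 -0.00281721  0.00441038] [ -0.60581943 -30.58141351 -33.7465167    1.42018955  -1.85068712
   2.12398164]
```

The torque rose from -0.11 to +1.9 N m, so the bolt is on its stop (about 1.08 rad turned). Now unload, release and rise, then check.

```bash
python3 -m creep '[[0,0,0,0,0,0,-4],[0,0,0,0,0,0,0],[0.6,0,0,0,0,0,0],[0.6,0,0,0,0,0,0],[0.6,0,0,0,0,0,0],[0.6,0,0,-0.02,0,0,0],[0.6,0,0,-0.025,0,0,0],[0.6,0,0,-0.025,0,0,0],[0.6,0,-0.03,0,0,0,0],[0.6,0,-0.03,0,0,0,0],[0,0,0,0,0,0,0],[0,0,0,0,0,0,0],[0,0,0,0,0,0,0]]'
python3 - <<'E'
import st
from h import *
C=calibration('wrist');im=snap('wrist');cv2.imwrite('pics/w3.png',im[:,:,::-1])
print(proj(C,[[.4942,.2449,.075],[.4942,.2449,.15]]))
E
```

```text
t: 7.1
tool_pos: [0.4421, 0.267, 0.1842]
tool_rot: [2.608, 1.751, 0.0]
contact_force: [-0.2, 0.3, -0.0]
opening: 0.008
yaw -22.259385624789388 tau [-0.   -0.02 -0.01] F [-0.2  0.3 -0. ] q6 0.787797159803936 err [-0.00069135  0.0565979   0.07323106] [ 3.40905776e-01 -2.88567048e+01 -3.61332715e+01  1.24221909e-02
  1.15685622e-02 -1.15811992e-03]
[[352.48603101 209.73685317]
 [379.20417367 245.95353396]]
```

View pics/w3.png

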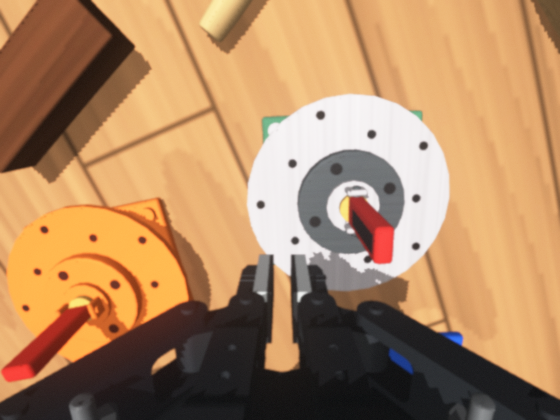

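Bolt turned, lever standing, with the strip side facing the shut fingers (lever tip at (382,243)). I'll now push along the fold direction, 3 mm towards the tightening side.

```bash
python3 -m creep '[[0,0.003,0,0.037,0,0,0],[0,0,0,0.037,0,0,0],[0,0,0,0,0,0,0],[0,0,0.019,0,0,0,0],[0,0,0.019,0,0,0,0],[0,0,0.019,0,0,0,0],[0,0,0.019,0,0,0,0],[0,0,0.012,0.008,0,0,0],[0,0,0.01,0.008,0,0,0],[0,0,0,0,0,0,0]]'; python3 st.py
```

```text
t: 8.15
tool_pos: [0.5341, 0.2318, 0.093]
tool_rot: [-2.609, -1.75, 0.002]
contact_force: [-0.3, -0.1, -1.3]
opening: 0.0002
yaw -22.315528220525685 tau [0.05 0.04 0.01] F [-0.3 -0.1 -1.3] q6 0.6715686953914677 err [-0.00307033 -0.04190084 -0.01799554] [-4.99574170e-01 -3.71682572e+01 -3.45412803e+01 -3.29445011e-02
 -1.38347531e-01 -5.14095929e-02]
```

```bash
python3 -m creep '[[0,0,0,0.004,0,0,0],[0,0,0,0.004,0,0,0],[0,0,0,0.003,0,0,0],[0,0,0,0,0,0,0],[0,0,0,0,0,0,0]]'; python3 st.py
```

```text
t: 8.65
tool_pos: [0.533, 0.2331, 0.0832]
tool_rot: [-2.608, -1.752, 0.0]
contact_force: [0.0, 0.1, 0.6]
opening: 0.0003
yaw -22.216175673021713 tau [ 0.02 -0.04 -0.  ] F [0.  0.1 0.6] q6 0.6719179253236801 err [-0.00374937 -0.0404349  -0.02774195] [-4.09031846e-02 -3.68869221e+01 -3.29480624e+01 -2.57291598e-02
  8.41753324e-02  1.59652489e-03]
```

```bash
python3 -m creep '[[0,0,0,0.002,0,0,0],[0,0,0,0.002,0,0,0],[0,0,0,0,0,0,0]]'; python3 st.py; python3 -m creep '[[0,0,0,-0.04,0,0,0],[0,0,0,-0.05,0,0,0],[0,0,-0.045,-0.03,0,0,0],[0,0,-0.045,0,0,0,0],[0,0,0,0,0,0,0],[0,0,0,0,0,0,0]]'
python3 - <<'E'
from h import *
c=calibration('wrist');im=snap('wrist');s=snap('side')[170:260,270:380]
cv2.imwrite('pics/w4.png',np.hstack([im[:,:,::-1][100:400,100:500],cv2.resize(s[:,:,::-1],(367,300),interpolation=3)]))
print(proj(c,[[.4942,.2449,.075]]))
for d in(-14,-20,-26):
    a=np.radians(d);print(d,proj(c,[[.4942+.075*np.cos(a),.2449+.075*np.sin(a),.08]])-[100,100])
E
```

```text
t: 8.95
tool_pos: [0.5337, 0.2333, 0.0822]
tool_rot: [-2.608, -1.752, -0.0]
contact_force: [-5.5, -2.2, 14.2]
opening: 0.0002
yaw -22.22010478580735 tau [-0.28  1.06  0.03] F [-5.5 -2.2 14.2] q6 0.6718979644545092 err [-0.00421642 -0.04097785 -0.02881119] [-7.97531437e-01 -3.01665151e+01 -2.96143645e+01 -8.23496282e-02
 -1.80180687e+00  6.28101057e-03]
t: 9.55
tool_pos: [0.4524, 0.2659, 0.1968]
tool_rot: [2.607, 1.753, 0.0]
contact_force: [-0.2, -0.3, -0.2]
opening: -0.0001
[[337.29680586 208.96286497]]
-14 [[329.68857447  98.05727108]]
-20 [[329.34525364 107.29642331]]
-26 [[328.01770065 116.42268317]]
```

View pics/w4.png

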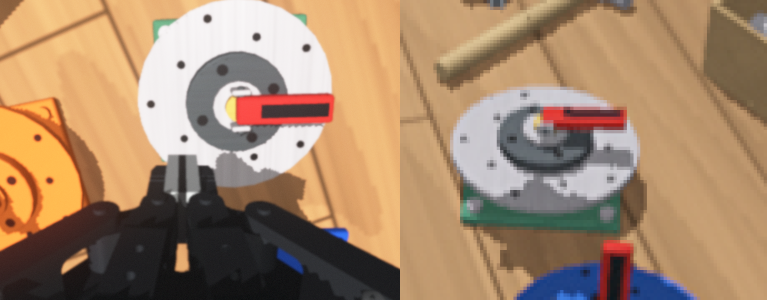

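The lever lies flat with its tip at about (332,108) in the crop, pointing at -20°, which is where the stop torque set in. The arm is clear of everything.

```bash
python3 -c "
from station import finish_job
print(finish_job())"
```

```text
the job is handed in; nothing more can be done
None
```

The brake disc's lever bolt is screwed in to its stop and its lever is folded flat. I handed the job in at about 10 s of the 50 s allowed; the hand-in gives no verdict.

- **Screwing in:** I gripped the standing lever of the grey steel disc on its green mount, at about (0.494, 0.245). I turned it clockwise about 62° (1.08 rad). The stop showed as the torque going from a steady -0.11 to +1.9 N m.
- **Folding:** With the fingers shut, I pushed on the face with the black strip, then pressed the lever down. It met firm resistance (14 N) with the fingertips at 82 mm, which is where the closed lever's top should be.
- **Last checks:** The final wrist and side pictures show the lever lying flat and pointing at -20°, the same direction as when the stop was reached. The arm was raised clear, with contact force near zero.
- **Not measured:** I did not check the yellow pulley's lever in a last picture. The arm did not go near it.

No check failed or disagreed.

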